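# Run up the food processor: seat the pusher, hold the dial on pulse

## Task

The food processor is back together after washing and needs its run-up on pulse. Its interlock wants the feed pusher in place, so slide the loose pusher fully home into the chute on the lid and let go of it; only then turn the selector dial clockwise past positions one and two to the sprung third position (orange mark) at the end of its travel, and hold it there for at least two seconds. Finish with the dial still held at the third position (it springs back if let go), and leave the other things on the bench where they are.

Things in the scene. Friction and masses are not known exactly. Their poses are not given: they have to be found in the camera images.
- processor: Food processor, fixed, 210 deep (x) by 340 wide (y) by 225 mm high; origin on the bench under its middle, z up. White motor housing at y -165 to -15, top at 137 mm, black selector dial on it at x 0, y -90. Clear bowl of radius 80 at x 0, y +82, handle at -x; fixed clear lid of radius 85, top at 160 mm, with an upright clear feed chute at x +20, y +115.
- chute_rim (a point): Centre of the open mouth of the feed chute, 225 mm above the bench; z up, axes parallel to the processor's. Round upright tube, inner radius 23, outer radius 26 mm, 65 mm deep down to the lid.
- pusher: Loose grey feed pusher, about 90 g, upright on the bench. Origin at the centre of its foot, z up its axis. Round stem, radius 20, from 0 to 60 mm; then a round head to grip, radius 29, from 60 to 84 mm. Fully home, the head's underside rests on the chute's rim, origin 60 mm below chute_rim; 3 mm play all round.
- dial_bar: Black bar grip of the dial, 54 long (its x), 14 thick (its y), 26 mm tall (0 to 26 above its origin), white pointer line on top towards +x. Origin on the dial's upright axis, on a pale skirt disc of radius 30, 144 mm above the bench; turns with the dial. At off, +x is 0.675 rad anticlockwise (from above) from the processor's +x.
- dial (a joint): Dial angle, rad, growing CLOCKWISE seen from above: 0 off (ring mark); 0.45 position one (one dot) and 0.90 position two (two dots), detents where it stays if let go; 1.35 third, pulse (orange bar), the end stop. Beyond about 0.95 it springs back to two. Turning and holding it takes up to about 0.15 N m.
- spice_jar: Bystander: amber jar with red lid, radius 28, 95 mm tall, 220 g; origin at its underside.
- squeeze_bottle: Bystander: white squeeze bottle with yellow cap, radius 31, 190 mm tall; origin at its underside.
- mixing_bowl: Bystander: clear mixing bowl, rim radius 80, 75 mm high; origin at its underside.
- tape_roll: Bystander: white paper label roll lying flat, radius 45, 48 mm high; origin at its underside.
- spatula: Bystander: spatula with black handle lying flat on the bench at the left; length along its x.
- salt_pot: Bystander: small white pot with blue cap, radius 27, 55 mm tall; origin at its underside.

How it is judged (in metres and radians):
On the way, in this order (a step that is already met when the one before it is completed fails the run):
1. the pusher is fully home in the chute and let go (horizontal distance between pusher and chute_rim below 0.008 m and z of pusher in the frame of chute_rim below -0.056 m and angle between pusher's own z axis and vertical below 0.12 rad and contact force between the fingers and pusher below 0.3 N), for 0.3 s.
2. the dial is held at the third position (for 1.5 s) (value of joint dial above 1.22 rad and contact force between the fingers and dial_bar above 1 N), for 1.5 s.
At the end, for the whole second after the job is handed in: The pusher sits upright in the chute, let go, its foot at least 56 mm below the rim and within 8 mm of the chute's axis; the fingers hold the dial's bar (over 1 N) still, at the third position (over 1.22 of 1.35 rad); each bystander is within 40 mm of where it started (all of step 1 and all of step 2 and linear speed of pusher below 0.02 m/s and velocity of joint dial between -0.15 and 0.15 rad/s and distance of each of spice_jar, squeeze_bottle, mixing_bowl, tape_roll, spatula, salt_pot from where it was at the start of the episode below 0.04 m); the arm keeps its last pose, push and grip.
It fails at once if the dial is turned on (over 0.3 rad) while the pusher is not home in the chute (value of joint dial above 0.3 rad and not (horizontal distance between pusher and chute_rim below 0.008 m and z of pusher in the frame of chute_rim below -0.056 m and angle between pusher's own z axis and vertical below 0.12 rad)).
It fails at once if a bystander is shifted by more than 40 mm or tipped over (distance of any of spice_jar, squeeze_bottle, mixing_bowl, tape_roll, spatula, salt_pot from where it was at the start of the episode above 0.04 m or angle between any of spice_jar, squeeze_bottle, mixing_bowl, tape_roll, spatula, salt_pot's own z axis and vertical above 0.5 rad).
It also fails if it takes over 58 s, if anything falls off the work surface, if the arm or the gripper's body presses on something with over 40 N, if the wrist force passes 120 N, or if a joint passes its speed limit or range.

## Robot

A 6-joint arm with a two-finger parallel gripper is mounted at the origin on the work surface. World frame = base frame: x ahead of the robot, y to its left, z up, the work surface at z = 0. Lengths are in mm, angles in rad, forces in N, time in s.
With the tool pointing down it reaches from about 300 to 875 mm from the base axis. Payload 6.4 kg.
Tool frame: the origin (TCP) lies between the finger pads; the fingertips stand 11 mm ahead of it and the grasp point (between the pads) lies 8 mm behind it (tip_extent is the z of the fingertips in the tool frame, in mm); z points along the fingers, y is the line along which they close (so a half turn about z gives the same grasp; the last joint's range is limited). The gripper opens to 88 mm and grips with 3 to 60 N. Pads are 18 mm wide; open, the fingers measure 123 mm over their backs; the gripper's body (75 mm by 187 mm) begins 45 mm behind the grasp point.
Start: joints at [0.931, 0.181, 1.607, -0, 1.354, -0.206], TCP at [241.676, 521.761, 249.714] pointing down, gripper open.
Joint ranges: [-2.99, 2.99], [-0.89, 2.07], [0.3, 2.58], [-1.14, 4.28], [0, 2.63], [-3.12, 3.12]. Speed limits (rad/s): [2.57, 2.57, 3.01, 3.14, 3.14, 3.14].

## Interface

Orientations are given as a unit quaternion [x, y, z, w].
In Python, from plant import observe, grab_frame, camera_params, sign_off, recognise, tip_extent gives the robot as it stands.
- The arm moves only by the tool send_rows, never from a script. Its arguments are lists of equal length, an entry for each row: "dp": the shift along the tool's x, y, z in mm, a list of three; "roll": the turn about the tool's z in degrees. In form: {"dp": [[x, y, z], ...], "roll": [roll, ...]}. A call has 1 to 20 rows; each row shifts and turns the commanded pose from where the row before left it, along the tool's axes as they then stand; what a row does not reach is not made up. A row lasts 1/10 s, in which the tool goes at most 50 mm and 8.59 degrees, less where a joint would pass 70% of its speed; a pose out of reach is approached as far as the arm can. A call with a gripper value outside its range is refused whole. "fingers" is the closure, from 0 (fully open) to 1 (shut), set as the call begins (left out, the last holds). The fingers move at their own pace and stop on an object; the grip force is fixed at half the most. Time passes only in rows, so rows that do not move let the fingers close. It gives the time, the measured TCP pose, the force, the opening and the grip force at its end, in the units of the state.
- observe(): the state, without advancing time (a new reading comes with each control period).
- grab_frame(name): name is "side" or "top" or "wrist"; returns (picture, depth): 480x640x3 uint8, red, green, blue; 480x640 float32, mm along the optical axis (not along the pixel's ray), 0 where there is no reading.
- camera_params(name): a dict with "K" (3x3 intrinsics, pixels), "extrinsics" (4x4, takes a point from camera to world coordinates); the wrist camera has in their place "hand_eye" (4x4, takes a point from camera to tool coordinates, whose origin is the TCP and whose axes are the flange's). Camera axes: x right, y down, z forward; pixel columns grow to the right and rows downward; lengths in mm; the calibration is good to about 2 mm. A picture is of the moment at which its call begins: read the wrist's pose just before it. camera_params takes no time and is no camera call.
- sign_off(): hands the job in; it is judged then, once.
Trained networks look in the newest picture that a camera, given by its name, has taken for a name from the list of things; names that differ only in an ending like _2 or _b are one class to them, and where a whole thing is asked for, a point or a joint stands for the part that bears it (a point fixed in the world has none). Each returns a list of dicts, best first, with "conf" (0 to 1); they miss things now and then, are a little off and sometimes report something else, mostly with a low value. They report only what shows in the picture. A call takes as long as a camera call.
- recognise(camera, target): "point" ([x, y, z] in mm, in the coordinates of the camera as it stood for that picture, good to about 4 mm: the middle of the surface that is visible of it).
The state is a dict: "t": time; "joint_pos": joint angles; "dq": joint speeds; "joint_efforts": joint torques, N m; "tcp_pos": TCP position; "tool_rot": TCP orientation; "force": force on the tool from outside, world axes, zero at the start; "wrist_torque": the same for the moment, N m; "finger_gap": finger opening in mm; "grip_force": force on a finger pad.
Only numpy, scipy, OpenCV 4.12 (cv2) and the standard library are available. Lean on these libraries where they do the work, as an engineer would, in place of code of your own. Each camera call takes 0.05 s, during which the arm holds its last target. There are 200 camera calls.

## Working session

There is one attempt and no reset: what is moved stays moved. The work goes in short steps, Python scripts to look and compute and a tool call to move; the robot and the scene stay as the last step left them, time stands still between calls to the robot, and variables do not carry over. Pictures are saved under pics/ and viewed, at most 10 in all, crops included, and the job is handed in when it is done.

Besides the shell and the picture viewer there is one more tool, called after "Call:" as name(argument=value, ...) on one line, values as JSON. send_rows: Moves the arm, as the interface text tells. Its arguments: {"type":"object","properties":{"dp":{"type":"array"},"roll":{"type":"array"},"fingers":{"type":"number"}},"required":["dp","roll"]}

```bash
mkdir -p pics; cat > h.py <<'E'
import numpy as np, cv2
from plant import *
from scipy.spatial.transform import Rotation as R
def T(name,st=None):
    p=camera_params(name)
    if 'extrinsics' in p: return np.array(p['extrinsics'])
    st=st or observe(); M=np.eye(4); M[:3,:3]=R.from_quat(st['tool_rot']).as_matrix(); M[:3,3]=st['tcp_pos']
    return M@np.array(p['hand_eye'])
def cloud(name,d,M):
    K=np.array(camera_params(name)['K']); v,u=np.mgrid[:480,:640]
    P=np.stack([(u-K[0,2])/K[0,0]*d,(v-K[1,2])/K[1,1]*d,d],-1)
    return P@M[:3,:3].T+M[:3,3]
def save(n,im): cv2.imwrite('pics/'+n+'.png',im[:,:,::-1])
E
python3 - <<'E'
from h import *
s=observe(); print(s['tcp_pos'],s['tool_rot'],s['t'],tip_extent)
ims=[]
for c in ['top','side']:
    M=T(c); im,d=grab_frame(c); save(c+'0',im); np.savez(c+'0.npz',d=d,M=M,im=im)
    for n in ['processor','pusher','dial_bar','spice_jar','squeeze_bottle','mixing_bowl','tape_roll','spatula','salt_pot']:
        try:
            r=recognise(c,n)
            K=np.array(camera_params(c)['K'])
            print(c,n,[( (M[:3,:3]@q['point']+M[:3,3]).round().tolist(),(K@q['point']/q['point'][2])[:2].round().tolist(),round(q['conf'],2)) for q in [dict(x,point=np.array(x['point'])) for x in r[:2]]])
        except Exception as e: print(n,e)
E
```

```text
[241.36826039 521.34653083 248.84553976] [ 2.15192719e-01  9.76571246e-01 -7.59050131e-04 -3.44733889e-04] 0.0 11.0
top processor [([600.0, -11.0, 136.0], [324.0, 212.0], 0.76)]
top pusher [([462.0, -363.0, 80.0], [436.0, 259.0], 0.66)]
top dial_bar [([624.0, -80.0, 140.0], [346.0, 204.0], 0.61)]
top spice_jar [([467.0, 339.0, 97.0], [211.0, 256.0], 0.8)]
top squeeze_bottle [([697.0, -359.0, 124.0], [435.0, 183.0], 0.97)]
top mixing_bowl [([685.0, 397.0, 31.0], [201.0, 194.0], 0.94)]
top tape_roll []
top spatula [([420.0, 483.0, 5.0], [172.0, 274.0], 0.98)]
top salt_pot [([577.0, -328.0, 54.0], [422.0, 225.0], 0.64)]
side processor [([584.0, -44.0, 132.0], [346.0, 241.0], 0.81)]
side pusher [([457.0, -379.0, 84.0], [396.0, 359.0], 0.59), ([583.0, -47.0, 132.0], [347.0, 242.0], 0.24)]
side dial_bar [([618.0, -84.0, 142.0], [366.0, 241.0], 0.52)]
side spice_jar [([463.0, 336.0, 62.0], [235.0, 206.0], 0.92)]
side squeeze_bottle [([696.0, -380.0, 105.0], [467.0, 303.0], 0.91), ([618.0, -83.0, 148.0], [365.0, 239.0], 0.24)]
side mixing_bowl [([617.0, -86.0, 141.0], [366.0, 242.0], 0.59), ([685.0, 417.0, 42.0], [279.0, 169.0], 0.55)]
side tape_roll [([578.0, -468.0, 46.0], [457.0, 365.0], 0.65)]
side spatula [([410.0, 473.0, 5.0], [199.0, 204.0], 0.9), ([585.0, -45.0, 134.0], [347.0, 241.0], 0.5)]
side salt_pot [([573.0, -335.0, 51.0], [417.0, 330.0], 0.82)]
```

```bash
python3 - <<'E'
import cv2
for c,(a,b,e,f) in {'top':(130,310,150,470),'side':(140,440,150,520)}.items():
    im=cv2.imread(f'pics/{c}0.png')[a:b,e:f]; k=min(800/im.shape[1],600/im.shape[0])
    cv2.imwrite(f'pics/{c}0c.png',cv2.resize(im,None,fx=k,fy=k,interpolation=cv2.INTER_CUBIC))
E
```

```text
(no output)
```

View pics/top0c.png

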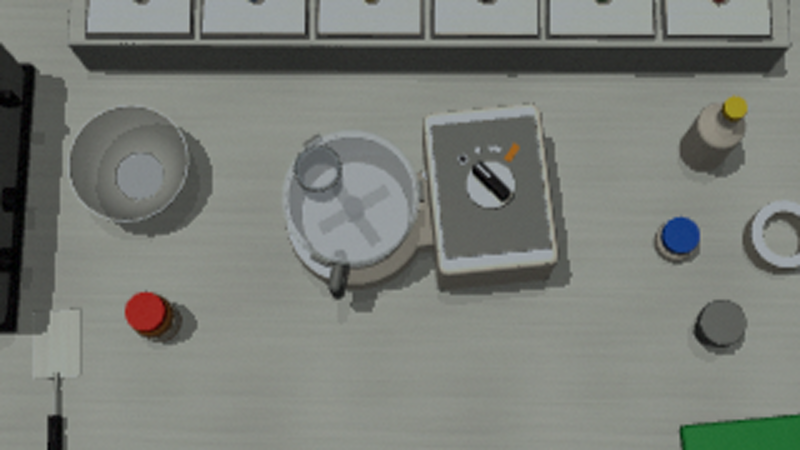

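View pics/side0c.png

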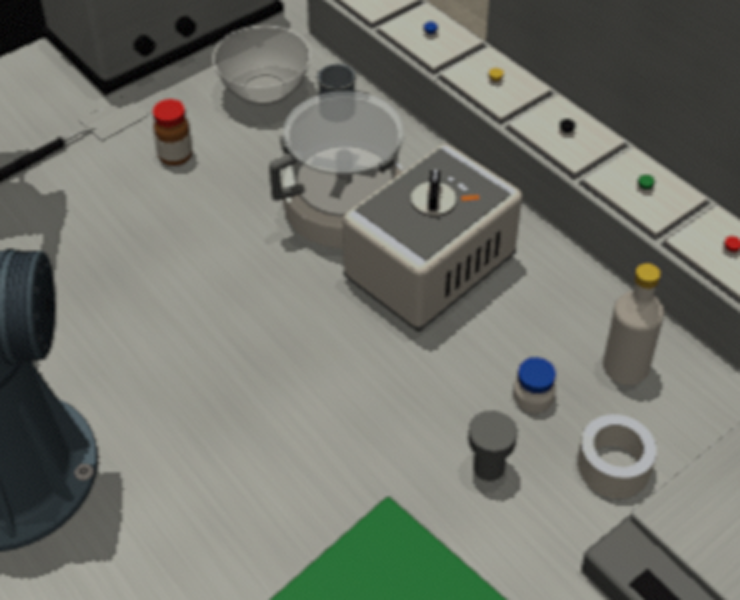

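```bash
python3 - <<'E'
from h import *
p=camera_params('wrist'); print(np.array(p['hand_eye']).round(3),np.array(p['K']).round(1))
s=observe(); print(R.from_quat(s['tool_rot']).as_matrix().round(3))
# top depth: housing top / pusher head
for c in ['top','side']:
    z=np.load(c+'0.npz'); P=cloud(c,z['d'],z['M'])
    def sel(x0,x1,y0,y1,z0,z1):
        m=(P[...,0]>x0)&(P[...,0]<x1)&(P[...,1]>y0)&(P[...,1]<y1)&(P[...,2]>z0)&(P[...,2]<z1); return P[m]
    for nm,b in dict(pusher=(410,520,-430,-320,70,95),housing=(480,760,-190,30,128,141),dial=(560,680,-140,-20,160,180)).items():
        q=sel(*b)
        if len(q)>4: print(c,nm,len(q),q.mean(0).round(1),q.min(0).round(),q.max(0).round(),cv2.minAreaRect(q[:,:2].astype(np.float32)))
E
```

```text
[[ 0.00000e+00 -9.50000e-01 -3.13000e-01  8.07380e+01]
 [ 1.00000e+00  1.00000e-03 -2.00000e-03  1.23900e+00]
 [ 2.00000e-03 -3.13000e-01  9.50000e-01 -1.34053e+02]
 [ 0.00000e+00  0.00000e+00  0.00000e+00  1.00000e+00]] [[368.8   0.  320.7]
 [  0.  368.8 243.8]
 [  0.    0.    1. ]]
[[-0.907  0.42  -0.   ]
 [ 0.42   0.907 -0.   ]
 [ 0.    -0.    -1.   ]]
top pusher 278 [ 463.6 -369.8   82.1] [ 435. -400.   70.] [ 492. -342.   93.] ((463.5630798339844, -370.5535888671875), (56.54718780517578, 55.967933654785156), 14.047348022460938)
top housing 2542 [621.4 -78.9 135.1] [ 519. -160.  128.] [731.   4. 141.] ((623.500244140625, -78.46107482910156), (206.22373962402344, 147.41983032226562), 5.791579723358154)
top dial 88 [623.4 -79.4 168.5] [601. -99. 161.] [644. -57. 177.] ((624.3116455078125, -79.83808898925781), (52.025386810302734, 14.928433418273926), 44.28059005737305)
side pusher 450 [ 461.6 -373.1   82.2] [ 434. -401.   70.] [ 494. -343.   91.] ((464.0560302734375, -371.9271545410156), (57.813499450683594, 59.05556106567383), 80.40646362304688)
side housing 2609 [615.4 -83.5 135.3] [ 516. -162.  128.] [734.  30. 141.] ((622.1395263671875, -60.86273956298828), (213.08383178710938, 190.59263610839844), 4.582846164703369)
side dial 87 [621.8 -81.3 168.6] [ 600. -102.  162.] [648. -54. 175.] ((624.1531982421875, -78.84066772460938), (60.989112854003906, 13.471498489379883), 43.848995208740234)
```

Call:
send_rows(dp=[[0,0,-20],[0,0,-20],[0,0,-20],[0,0,-20],[-24,-31,0],[-24,-31,0],[-24,-31,0],[-24,-31,0],[-24,-31,0],[-24,-31,0],[-24,-31,0],[-24,-31,0],[-24,-31,0],[-24,-31,0],[-24,-31,0],[-24,-31,0],[-24,-31,0],[-24,-31,0],[-24,-31,0],[0,0,0]], roll=[-6.2,-6.2,-6.2,-6.2,0,0,0,0,0,0,0,0,0,0,0,0,0,0,0,0], fingers=0)

```text
t: 3.0
tcp_pos: [603.2, 52.4, 329.0]
tool_rot: [0.003, 1.0, -0.001, -0.0]
force: [-1.4, 0.2, 0.7]
finger_gap: 87.7
grip_force: 0.0
```

```bash
python3 - <<'E'
from h import *
s=observe(); print(s['tcp_pos'],R.from_quat(s['tool_rot']).as_matrix().round(3)[0],s['joint_pos'])
M=T('wrist',s); im,d=grab_frame('wrist'); np.savez('w1.npz',d=d,M=M,im=im)
K=np.array(camera_params('wrist')['K'])
for c,r in [((624,126.5,225),26),((624,126.5,225),23)]:
    a=np.linspace(0,6.28,60); P=np.stack([c[0]+r*np.cos(a),c[1]+r*np.sin(a),0*a+c[2]],-1)
    q=(P-M[:3,3])@M[:3,:3]; q=q@K.T; q=q[:,:2]/q[:,2:]
    print(q.min(0),q.max(0)); 
save('w1',im)
P=cloud('wrist',d,M); m=(P[...,2]>215)&(P[...,2]<235); print(m.sum(),P[m].mean(0) if m.any() else 0)
for n in ['dial_bar','chute_rim','pusher']:
    try: print(n,[(M[:3,:3]@np.array(r['point'])+M[:3,3]).round(1) for r in recognise('wrist',n)[:1]])
    except Exception as e: print(e)
E
```

```text
[603.18384203  52.38951043 328.97596668] [-1.     0.006 -0.   ] [-1.08551858e-01  1.95092825e-01  1.43106405e+00 -1.23542061e-03
  1.51534121e+00 -1.67376611e+00]
[389.28207626 239.06865096] [464.17638558 307.94472104]
[393.57808906 243.28231371] [459.82399863 304.19820596]
1632 [619.32079931 127.8984151  222.23167482]
dial_bar [array([620.1, -74.9, 145. ])]
chute_rim [array([602.4,   3.6, 143.2])]
pusher [array([ 578.5, -306.7,   26.5])]
```

View pics/w1.png

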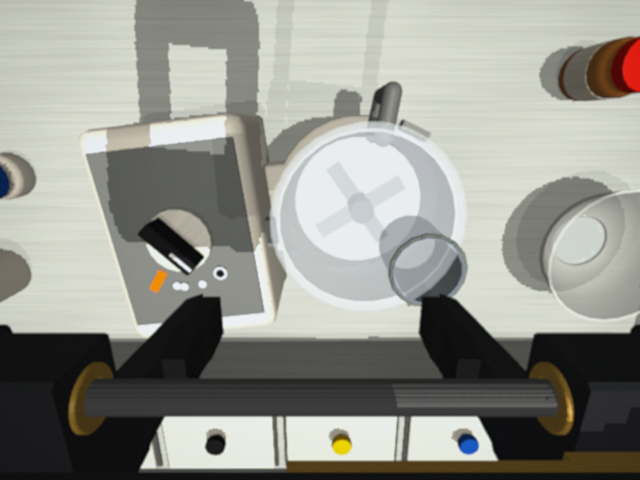

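```bash
python3 - <<'E'
from h import *
z=np.load('w1.npz'); M=z['M']; d=z['d']; im=z['im']; P=cloud('wrist',d,M)
def near(c,r,a,b): return (np.hypot(P[...,0]-c[0],P[...,1]-c[1])<r)&(P[...,2]>a)&(P[...,2]<b)
for a,b in [(220,224),(224,226),(226,230)]:
    m=near((624,126),45,a,b); q=P[m]; print(a,len(q), q.min(0).round(1),q.max(0).round(1),cv2.minEnclosingCircle(q[:,:2].astype(np.float32))) if len(q) else 0
for a,b in [(164,176)]:
    q=P[near((624,-80),45,a,b)]; print(len(q),q.mean(0),cv2.minAreaRect(q[:,:2].astype(np.float32)))
m=(P[...,2]>131)&(P[...,2]<140)&(P[...,1]<10); q=P[m]; print('housing',cv2.minAreaRect(q[:,:2].astype(np.float32)))
# overlay
K=np.array(camera_params('wrist')['K']); o=cv2.resize(im[200:340,360:500],None,fx=4,fy=4,interpolation=cv2.INTER_CUBIC)
for r in (23,26):
    a=np.linspace(0,6.28,80); Q=np.stack([624+r*np.cos(a),126.5+r*np.sin(a),0*a+225],-1)
    q=(Q-M[:3,3])@M[:3,:3]@K.T; q=q[:,:2]/q[:,2:]
    for u,v in q: cv2.circle(o,(int((u-360)*4),int((v-200)*4)),1,(255,0,0) if r==23 else (0,160,0),-1)
save('w1c',o)
E
```

```text
220 1141 [594.7 100.1 220. ] [648.9 155.3 224. ] ((622.401611328125, 127.68928527832031), 27.85113525390625)
224 255 [596.8 101.9 224. ] [647.2 152.9 225.7] ((621.508056640625, 127.17642211914062), 26.44221305847168)
1105 [623.25598073 -77.30409348 168.75637631] ((624.2182006835938, -77.85003662109375), (53.78583908081055, 14.589019775390625), 44.53430938720703)
housing ((624.0056762695312, -77.752197265625), (203.15013122558594, 143.74937438964844), 6.109215259552002)
```

View pics/w1c.png

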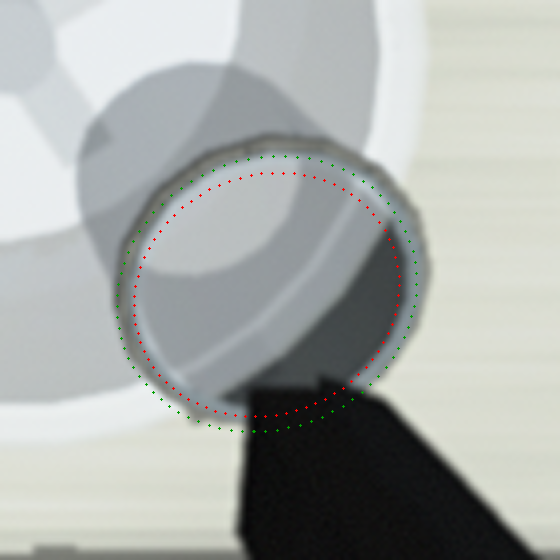

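Call:
send_rows(dp=[[15,-30,0],[15,-40,0],[15,-45,0],[15,-45,0],[15,-45,0],[15,-45,0],[15,-45,0],[15,-45,0],[15,-45,0],[13,-38,0],[0,0,35],[0,0,35],[0,0,35],[0,0,35],[0,0,0],[0,0,0]], roll=[0,0,0,0,0,0,0,0,0,0,0,0,0,0,0,0])

```text
t: 4.8
tcp_pos: [453.3, -365.4, 190.4]
tool_rot: [-0.0, 1.0, 0.0, -0.0]
force: [0.1, 0.1, 0.8]
finger_gap: 87.8
grip_force: 0.0
```

```bash
python3 - <<'E'
from h import *
s=observe(); print(s['tcp_pos'],R.from_quat(s['tool_rot']).as_matrix().round(4)[0],s['joint_pos'][5])
M=T('wrist',s); im,d=grab_frame('wrist'); np.savez('w2.npz',d=d,M=M,im=im); save('w2',im)
P=cloud('wrist',d,M)
m=(np.hypot(P[...,0]-464,P[...,1]+371)<36)&(P[...,2]>78)&(P[...,2]<90); q=P[m]; print(len(q),q.mean(0),q.min(0),q.max(0),cv2.minEnclosingCircle(q[:,:2].astype(np.float32)))
E
```

```text
[ 453.26896392 -365.44607707  190.38737838] [-1.e+00 -5.e-04 -3.e-04] -2.4536012444391573
4925 [ 462.35382697 -370.67824933   82.79504341] [ 435.28332397 -399.3127227    78.0528227 ] [ 493.004421   -342.24159836   85.64025584] ((464.0882568359375, -370.6380615234375), 28.92376136779785)
```

View pics/w2.png

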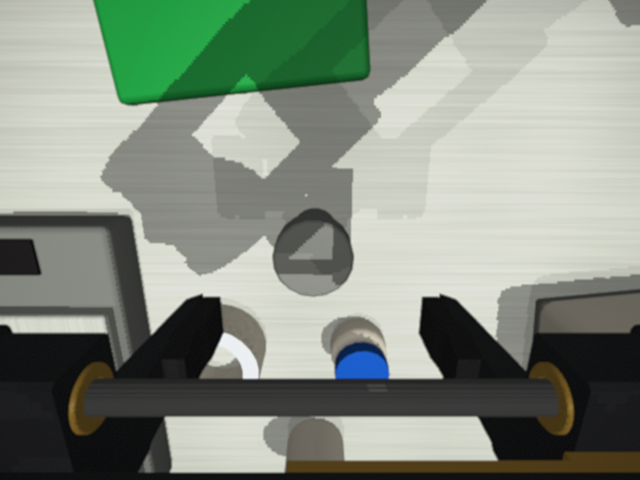

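Call:
send_rows(dp=[[-10.7,-5.3,0],[0,0,30],[0,0,30],[0,0,30],[0,0,20],[0,0,14],[0,0,0],[0,0,0]], roll=[0,0,0,0,0,0,0,0])

```text
t: 5.65
tcp_pos: [464.4, -372.6, 67.4]
tool_rot: [0.0, 1.0, -0.001, 0.001]
force: [-0.3, -0.7, -0.5]
finger_gap: 88.0
grip_force: 0.0
```

Call:
send_rows(dp=[[0,0,0],[0,0,0],[0,0,0],[0,0,0],[0,0,0],[0,0,0],[0,0,0],[0,0,0]], roll=[0,0,0,0,0,0,0,0], fingers=1)

```text
t: 6.45
tcp_pos: [463.8, -371.9, 66.1]
tool_rot: [0.0, 1.0, -0.0, 0.0]
force: [-0.4, 1.5, 5.5]
finger_gap: 56.6
grip_force: 30.0
```

Call:
send_rows(dp=[[0,0,-15],[0,0,-30],[0,0,-40],[0,0,-40],[0,0,-40],[0,0,-40],[0,0,-35],[0,0,-10],[0,0,0]], roll=[0,0,0,0,0,0,0,0,0])

```text
t: 7.35
tcp_pos: [463.8, -372.2, 317.2]
tool_rot: [0.0, 1.0, -0.001, 0.001]
force: [0.5, -0.2, -1.8]
finger_gap: 56.9
grip_force: 30.0
```

Call:
send_rows(dp=[[-5,15,0],[-10,30,0],[-11,34,0],[-11,34,0],[-11,34,0],[-11,34,0],[-11,34,0],[-11,34,0],[-11,34,0],[-11,34,0],[-11,34,0],[-11,34,0],[-11,34,0],[-11,34,0],[-11,34,0],[-5,12,0],[0,0,0],[0,0,0]], roll=[0,0,0,0,0,0,0,0,0,0,0,0,0,0,0,0,0,0])

```text
t: 9.15
tcp_pos: [626.1, 126.8, 314.0]
tool_rot: [0.0, 1.0, -0.0, -0.002]
force: [-0.5, -1.0, -0.9]
finger_gap: 57.0
grip_force: 30.0
```

```bash
python3 - <<'E'
from h import *
s=observe(); print(s['tcp_pos'],R.from_quat(s['tool_rot']).as_matrix().round(4)[0],s['force'])
M=T('wrist',s); im,d=grab_frame('wrist'); np.savez('w3.npz',d=d,M=M,im=im); save('w3',im)
P=cloud('wrist',d,M); t=s['tcp_pos']
m=(np.hypot(P[...,0]-t[0],P[...,1]-t[1])<36)&(P[...,2]>t[2]+8)&(P[...,2]<t[2]+27); q=P[m]; print(len(q),q.mean(0),q.min(0),q.max(0),cv2.minEnclosingCircle(q[:,:2].astype(np.float32)))
E
```

```text
[626.08000525 126.76527762 314.00340254] [-1.e+00  6.e-04 -3.e-03] [-0.50492469 -1.00374118 -0.87274716]
15243 [618.31014718 127.05127271 330.55300458] [597.30882578  91.6706742  322.00603206] [638.84119276 161.95712678 340.98835641] ((619.4071655273438, 126.8124771118164), 35.155155181884766)
```

View pics/w3.png

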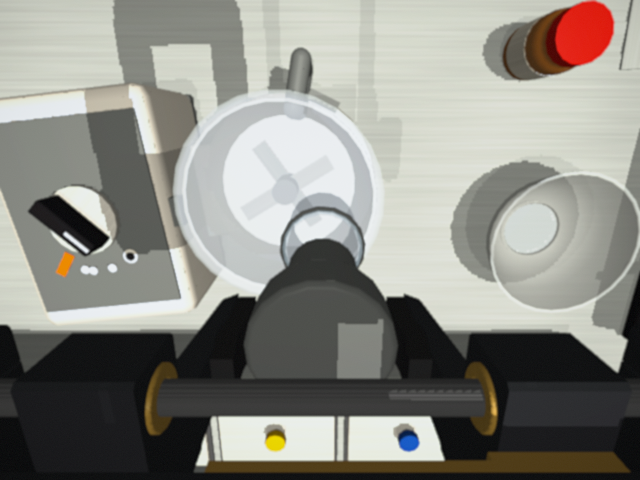

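```bash
python3 - <<'E'
from h import *
K=np.array(camera_params('wrist')['K'])
a=np.linspace(0,6.283,200)
def pr(c,r,M):
    Q=np.stack([c[0]+r*np.cos(a),c[1]+r*np.sin(a),0*a+c[2]],-1); q=(Q-M[:3,3])@M[:3,:3]@K.T; return q[:,:2]/q[:,2:]
z=np.load('w3.npz'); M=z['M']; im=z['im']; P=cloud('wrist',z['d'],M)
m=(np.hypot(P[...,0]-622,P[...,1]-127)<40)&(P[...,2]>220)&(P[...,2]<227); q=P[m]; print(len(q),q.min(0).round(1),q.max(0).round(1))
y0,x0,k=190,260,6
o=cv2.resize(im[y0:y0+95,x0:x0+125],None,fx=k,fy=k,interpolation=cv2.INTER_CUBIC)
for c,r,col in [((622,127.6,225),26,(0,200,0)),((622,127.6,225),23,(255,0,0)),((626.1,126.8,248),20,(255,255,0))]:
    for u,v in pr(c,r,M): cv2.circle(o,(int((u-x0+.5)*k),int((v-y0+.5)*k)),1,col,-1)
save('w3c',o)
E
```

```text
1232 [594.9 100.6 220. ] [635.6 155.4 225.9]
```

View pics/w3c.png

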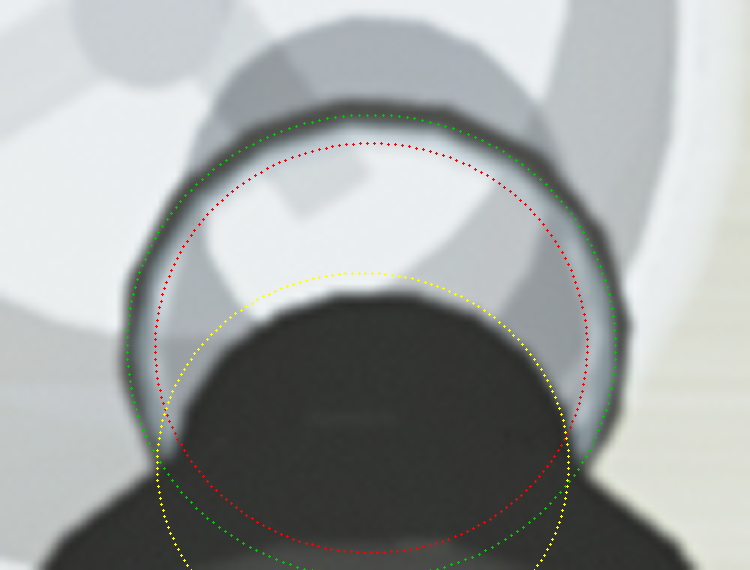

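Call:
send_rows(dp=[[5,0.3,0],[0,0,5],[0,0,5],[0,0,5],[0,0,4],[0,0,4],[0,0,4],[0,0,4],[0,0,0]], roll=[0,0,0,0,0,0,0,0,0])

```text
t: 10.1
tcp_pos: [621.7, 127.4, 283.8]
tool_rot: [0.0, 1.0, -0.0, -0.001]
force: [-1.0, -0.7, -1.6]
finger_gap: 56.8
grip_force: 30.0
```

Call:
send_rows(dp=[[0,0,4],[0,0,4],[0,0,4],[0,0,4],[0,0,4],[0,0,0]], roll=[0,0,0,0,0,0])

```text
t: 10.7
tcp_pos: [621.6, 127.4, 263.8]
tool_rot: [0.001, 1.0, -0.0, -0.001]
force: [-0.1, -0.6, -1.0]
finger_gap: 57.0
grip_force: 30.0
```

Clean entry; continue to the rim.

Call:
send_rows(dp=[[0,0,5],[0,0,5],[0,0,5],[0,0,5],[0,0,4],[0,0,3],[0,0,2],[0,0,2],[0,0,1],[0,0,0]], roll=[0,0,0,0,0,0,0,0,0,0])

```text
t: 11.7
tcp_pos: [622.0, 127.4, 232.6]
tool_rot: [0.0, 1.0, 0.0, -0.0]
force: [0.2, -0.5, -1.9]
finger_gap: 56.4
grip_force: 30.0
```

Call:
send_rows(dp=[[0,0,1],[0,0,1],[0,0,0],[0,0,0]], roll=[0,0,0,0])

```text
t: 12.1
tcp_pos: [622.2, 127.4, 231.3]
tool_rot: [0.0, 1.0, -0.0, 0.0]
force: [-0.0, -0.1, 1.8]
finger_gap: 56.8
grip_force: 30.0
```

Call:
send_rows(dp=[[0,0,0],[0,0,0],[0,0,0],[0,0,0],[0,0,0],[0,0,0],[0,0,-5],[0,0,-15],[0,0,-25],[0,0,-25],[0,0,-25],[0,0,-10],[8,-7,0],[0,0,0]], roll=[0,0,0,0,0,0,0,0,0,0,0,0,0,0], fingers=0)

```text
t: 13.5
tcp_pos: [613.0, 119.7, 335.1]
tool_rot: [0.001, 1.0, -0.0, -0.001]
force: [0.1, -0.1, -0.2]
finger_gap: 88.1
grip_force: 0.0
```

```bash
python3 - <<'E'
from h import *
s=observe(); print(s['tcp_pos'],s['finger_gap'])
M=T('wrist',s); im,d=grab_frame('wrist'); save('w4',im)
P=cloud('wrist',d,M)
m=(np.hypot(P[...,0]-622,P[...,1]-127)<36)&(P[...,2]>240)&(P[...,2]<260); q=P[m]; print(len(q),np.median(q,0),cv2.minEnclosingCircle(q[:,:2].astype(np.float32)))
A=np.c_[q[:,:2],np.ones(len(q))]; t=q[:,2]>np.median(q[:,2])-3; print(np.linalg.lstsq(A[t],q[t,2],rcond=None)[0])
q=P[(np.hypot(P[...,0]-624,P[...,1]+78)<45)&(P[...,2]>164)&(P[...,2]<176)]; print('bar',len(q),cv2.minAreaRect(q[:,:2].astype(np.float32)))
E
```

```text
[612.95395899 119.68776562 335.12210325] 88.13902945697653
5818 [620.0948363  127.61023432 247.87529645] ((622.66064453125, 127.63603973388672), 29.09267234802246)
[ 6.18716683e-03 -2.21681383e-03  2.44291464e+02]
bar 1162 ((624.1650390625, -77.56497192382812), (53.70478820800781, 14.980758666992188), 44.91614532470703)
```

View pics/w4.png

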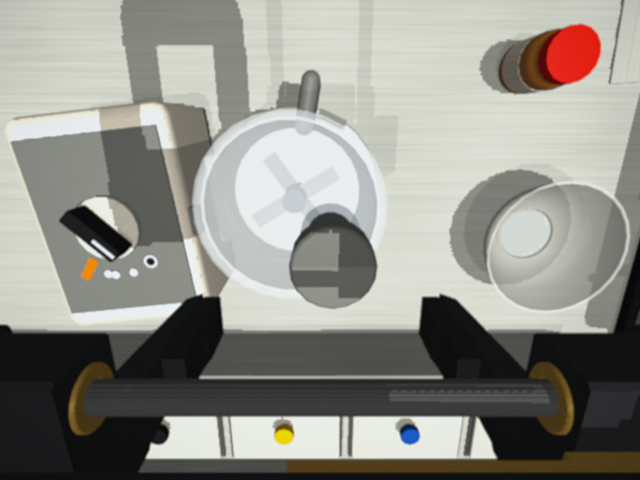

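Call:
send_rows(dp=[[-1.2,-18,0],[-2,-36,0],[-2,-36,0],[-2,-36,0],[-2,-36,0],[-2,-36,0],[0,0,0],[0,0,20],[0,0,20],[0,0,20],[0,0,20],[0,0,20],[0,0,0],[0,0,0]], roll=[0,0,0,0,0,0,-7.4,-7.4,-7.4,-7.4,-7.4,-7.4,0,0])

```text
t: 14.95
tcp_pos: [624.5, -78.3, 235.1]
tool_rot: [-0.376, 0.927, 0.001, -0.001]
force: [0.4, 0.1, -0.0]
finger_gap: 88.0
grip_force: 0.0
```

```bash
python3 - <<'E'
from h import *
s=observe(); m=R.from_quat(s['tool_rot']).as_matrix(); print(s['tcp_pos'],np.degrees(np.arctan2(m[1,0],m[0,0]))%360,s['joint_pos'])
M=T('wrist',s); im,d=grab_frame('wrist'); save('w5',im)
P=cloud('wrist',d,M)
q=P[(np.hypot(P[...,0]-624,P[...,1]+78)<40)&(P[...,2]>164)&(P[...,2]<176)]; b=cv2.minAreaRect(q[:,:2].astype(np.float32)); print('bar',len(q),b)
e=np.r_[b[0],0]-s['tcp_pos']; e[2]=158-s['tcp_pos'][2]; print('move in tool',m.T@e)
E
```

```text
[624.47542595 -78.33784705 235.06012613] 224.1125579892381 [-3.12978866e-01  3.13151329e-01  1.47565439e+00 -2.04136453e-04
  1.35465666e+00 -2.65363979e+00]
bar 2025 ((624.6500244140625, -78.58064270019531), (53.87734603881836, 13.523123741149902), 44.574424743652344)
move in tool [-3.74685719e-02 -4.15919720e-01  7.70595749e+01]
```

Call:
send_rows(dp=[[0,-0.4,20],[0,0,25],[0,0,20],[0,0,8],[0,0,4],[0,0,0],[0,0,0]], roll=[0,0,0,0,0,0,0])

```text
t: 15.7
tcp_pos: [626.1, -78.2, 160.2]
tool_rot: [-0.377, 0.926, -0.001, 0.001]
force: [-0.3, 0.1, -0.1]
finger_gap: 88.2
grip_force: 0.0
```

Call:
send_rows(dp=[[0,0,0],[0,0,0],[0,0,0],[0,0,0],[0,0,0],[0,0,0],[0,0,0],[0,0,0],[0,0,0],[0,0,0],[0,0,0],[0,0,0]], roll=[0,0,0,0,0,0,0,0,0,0,0,0], fingers=1)

```text
t: 16.9
tcp_pos: [624.9, -77.4, 158.7]
tool_rot: [-0.377, 0.926, 0.0, -0.0]
force: [-2.9, 2.7, 2.1]
finger_gap: 13.8
grip_force: 30.0
```

Call:
send_rows(dp=[[0,0,0],[0,0,0],[0,0,0],[0,0,0],[0,0,0],[0,0,0],[0,0,0],[0,0,0],[0,0,0],[0,0,0],[0,0,0],[0,0,0],[0,0,0],[0,0,0],[0,0,0],[0,0,0],[0,0,0],[0,0,0]], roll=[3,5,5,5,5,5,5,5,5,5,5,5,5,5,4,3,0,0])

```text
t: 18.7
tcp_pos: [625.1, -79.0, 158.7]
tool_rot: [0.264, 0.965, -0.001, 0.0]
force: [-2.4, -4.3, 0.8]
finger_gap: 14.0
grip_force: 30.0
```

```bash
python3 - <<'E'
from h import *
s=observe(); m=R.from_quat(s['tool_rot']).as_matrix(); print(s['tcp_pos'],np.degrees(np.arctan2(m[1,0],m[0,0]))%360,s['force'],s['wrist_torque'],s['grip_force'])
E
```

```text
[625.12241071 -79.03106897 158.68784964] 149.42407474067653 [-2.38100769 -4.34404062  0.80659193] [-0.72574682  0.45658423  0.0938137 ] 30.000225473195314
```

Call:
send_rows(dp=[[0,0,0],[0,0,0],[0,0,0],[0,0,0],[0,0,0],[0,0,0],[0,0,0],[0,0,0],[0,0,0],[0,0,0],[0,0,0],[0,0,0],[0,0,0],[0,0,0],[0,0,0],[0,0,0],[0,0,0],[0,0,0],[0,0,0],[0,0,0]], roll=[1,0.5,0,0,0,0,0,0,0,0,0,0,0,0,0,0,0,0,0,0])

```text
t: 20.7
tcp_pos: [625.1, -79.1, 158.7]
tool_rot: [0.276, 0.961, -0.001, 0.0]
force: [-3.5, -5.5, 0.8]
finger_gap: 13.6
grip_force: 30.0
```

```bash
python3 - <<'E'
from h import *
s=observe(); m=R.from_quat(s['tool_rot']).as_matrix(); print(s['tcp_pos'],np.degrees(np.arctan2(m[1,0],m[0,0]))%360,s['force'],s['wrist_torque'],s['grip_force'])
im,d=grab_frame('wrist'); M=T('wrist',s); P=cloud('wrist',d,M)
q=P[(np.hypot(P[...,0]-624.5,P[...,1]+78.5)<30)&(P[...,2]>164)&(P[...,2]<173)]
if len(q): print(len(q),cv2.minAreaRect(q[:,:2].astype(np.float32)))
save('w6',np.hstack([im[200:440,200:440],cv2.resize(grab_frame('top')[0][150:270,250:390],(280,240))]))
z=P; q=P[(np.hypot(P[...,0]-622,P[...,1]-127)<36)&(P[...,2]>240)&(P[...,2]<260)]; print(len(q),q.mean(0) if len(q) else 0)
E
```

```text
[625.08652683 -79.05664211 158.68982463] 147.9293935840733 [-3.46026421 -5.49600167  0.82720175] [-0.76454013  0.44252009  0.15284446] 30.00012614764273
5058 ((621.4331665039062, -75.47725677490234), (39.836116790771484, 41.878173828125), 16.396495819091797)
0 0
```

View pics/w6.png

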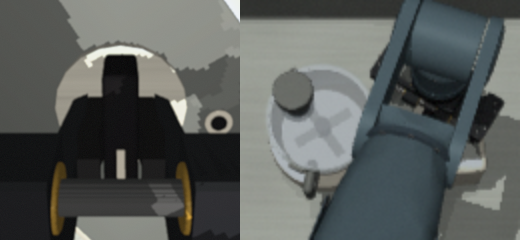

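```bash
python3 -c "
from plant import *
print(sign_off())"
```

```text
the job is handed in; nothing more can be done
None
```

The pusher is fully home in the chute and let go. The dial has been held at the third position for over two seconds, at about 1.34 of 1.35 rad going by the tool's rotation, and was still gripped at 30 N when I handed the job in; the sign-off gave no verdict.

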